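Sweep used lens-case caps into the waste bin

ROBOT

A 7-joint arm with a two-finger parallel gripper is mounted at the origin on the work surface. World frame = base frame: x ahead of the robot, y to its left, z up, the work surface at z = 0. Lengths are in mm, angles in rad, forces in N, time in s.
With the tool pointing down it reaches from about 400 to 925 mm from the base axis. Payload 5.6 kg.
Tool frame: the origin (TCP) lies midway between the tips of the shut fingers; the grasp point (between the pads) lies 19 mm behind it; z points along the fingers, y is the line along which they close (so a half turn about z gives the same grasp; the last joint's range is limited). The gripper opens to 85 mm and grips with 20 to 120 N. Pads are 22 mm wide; open, the fingers measure 114 mm over their backs; the gripper's body (76 mm by 85 mm) begins 54 mm behind the grasp point. The pads swing forward as they close: fully open they stand 13 mm farther back than shut.
Start: joints at [-1.179, 0.468, -0.012, 1.603, 0.006, 1.071, -0.056], TCP at [273.838, 589.509, 231.29] pointing down, gripper open.
Joint ranges: [-2.53, 2.53], [-0.31, 2.02], [-1.57, 1.55], [0.28, 2.44], [-1.29, 4.43], [0.15, 1.84], [-2.92, 2.92]. Speed limits (rad/s): [2.57, 2.57, 3.14, 3.14, 3.14, 3.14, 3.14].

INTERFACE

Orientations are given as a unit quaternion [w, x, y, z].
In Python, from station import robot gives the robot as it stands.
- The arm moves only by the tool drive_tool, never from a script. Its argument "commands" is a list of rows, each an object of numbers: "gripper": the gripper's target within -1 to 1 (fully open at 1, half-way at 0, shut at -1); "x", "y", "z": the shift along the tool's x, y, z in cm; "yaw": the turn about the tool's z in degrees. In form: [{"gripper": .., "x": .., "y": .., "z": .., "yaw": ..}, ...]. A call has 1 to 12 rows; each row is the pose to reach, as a shift and turn from the pose commanded when the call began, along the tool's axes at that moment; what a row does not reach only later rows make up. A row lasts 1/10 s, in which the tool goes at most 50 mm and 8.59 degrees, less where a joint would pass 70% of its speed; a pose out of reach is approached as far as the arm can. A call with a gripper value outside its range is refused whole. The fingers move at their own pace and stop on an object; the grip force is fixed at half the most. Time passes only in rows, so rows that repeat a pose let the fingers close. It gives the time, the measured TCP pose, the force, the opening and the grip force at its end, in the units of the state.
- robot.observe(): the state, without advancing time (a new reading comes with each control period).
- robot.snapshot(name): name is "side" or "top" or "wrist"; returns the picture (400x640x3 uint8, red, green, blue); there is no depth.
- robot.calibration(name): a dict with "camera_matrix" (3x3 intrinsics, pixels), "dist" ([k1, k2, p1, p2, k3] as OpenCV has them; the pictures are not rectified), "pose" (4x4, takes a point from camera to world coordinates). Camera axes: x right, y down, z forward; pixel columns grow to the right and rows downward; lengths in mm; the calibration is good to about 2 mm. A picture is of the moment at which its call begins: read the wrist's pose just before it. calibration takes no time and is no camera call; for the wrist camera it gives the pose at the moment of the call.
- robot.job_done(): hands the job in; it is judged then, once.
Trained networks look in the newest picture that a camera, given by its name, has taken for a name from the list of things; names that differ only in an ending like _2 or _b are one class to them, and where a whole thing is asked for, a point or a joint stands for the part that bears it (a point fixed in the world has none). Each returns a list of dicts, best first, with "p" (0 to 1); they miss things now and then, are a little off and sometimes report something else, mostly with a low value. They report only what shows in the picture. A call takes as long as a camera call.
- robot.recognise(camera, query): "xyz" ([x, y, z] in mm, in the coordinates of the camera as it stood for that picture, good to about 4 mm: the middle of the surface that is visible of it).
- robot.landmark_of(camera, query): "xyz" ([x, y, z] in mm, in the coordinates of the camera as it stood for that picture, good to about 4 mm: a listed point, or the origin of a listed thing).
The state is a dict: "time": time; "qpos": joint angles; "qd": joint speeds; "tau": joint torques, N m; "tool_pos": TCP position; "orientation": TCP orientation; "ft_force": force on the tool from outside, world axes, zero at the start; "ft_torque": the same for the moment, N m; "opening": finger opening in mm; "finger_force": force on a finger pad.
Only numpy, scipy, OpenCV 4.12 (cv2) and the standard library are available. Lean on these libraries where they do the work, as an engineer would, in place of code of your own. Each camera call takes 0.05 s, during which the arm holds its last target. There are 200 camera calls.

TASK

Clear the work stand: with the fingers, sweep the three loose used screw caps along the stand and over its edge into the open blue bin beside it. Only push them, gently: do not pinch, press hard on or lift a cap. Leave the eye-drop bottle and the lens case undisturbed.

Things in the scene. Friction and masses are not known exactly. Their poses are not given: they have to be found in the camera images.
- stand: fixed low work stand, white with a grey top, 280 mm along its x, 340 mm along its y, top face 50 mm above the table; origin at the centre of its underside. An 8 mm high, 8 mm wide metal fence runs along both edges at its +x and -x ends (centre lines 136 mm from the origin); the edges at y = +170 and -170 mm are open. The bin stands against one of these two edges and the closed box against the other; which is which varies
- stand_top (a point): centre of the stand's top face
- bin: fixed blue open bin, 270 mm along its x, 100 mm along its y, 40 mm high, walls and floor about 4 mm; origin at the centre of its underside, on the table. Its axes are parallel to the stand's. It stands 1 mm clear of an open y edge of the stand, its rim 10 mm below the stand's top, so its centre lies 221 mm from the stand's along y
- box: fixed closed white storage box with a white lid and black grip, 270 x 100 mm, lid 60 mm and grip 66 mm above the table; against the other open edge of the stand; origin at the centre of its underside
- cap_a: loose used screw cap of a lens case, green with a white disc on top: round, 30 mm diameter, 14 mm high, about 14 g, lying flat on the stand; origin at the centre of its underside, z up. Slick plastic that slides easily when pushed (friction about 0.3)
- cap_a_center (a point): centre of that cap, 7 mm above its underside
- cap_b: loose used screw cap of a lens case, orange with a white disc on top: round, 30 mm diameter, 14 mm high, about 14 g, lying flat on the stand; origin at the centre of its underside, z up. Slick plastic that slides easily when pushed (friction about 0.3)
- cap_b_center (a point): centre of that cap, 7 mm above its underside
- cap_c: loose used screw cap of a lens case, green with a white disc on top: round, 30 mm diameter, 14 mm high, about 14 g, lying flat on the stand; origin at the centre of its underside, z up. Slick plastic that slides easily when pushed (friction about 0.3)
- cap_c_center (a point): centre of that cap, 7 mm above its underside
- drops: loose eye-drop bottle standing on the stand towards its +x fence, white with green label and blue cap, 28 mm diameter, 58 mm high, 30 g; origin at the centre of its underside; not to be disturbed
- lens_case: loose lens case on the stand towards its +x fence, white, 68 x 32 mm (long side along its y), 20 mm high with its own white and blue lids on; origin at the centre of its underside; not to be disturbed

How it is judged:
By the outcome, as a careful person would: the job done as asked, in the order asked, and still so for the second after the job is handed in, with the robot touching nothing.
It also fails if it takes over 61 s, if anything falls off the work surface, if the arm or the gripper's body presses on something with over 40 N, if the wrist force passes 120 N, or if a joint passes its speed limit or range.

## Working session

There is one attempt and no reset: what is moved stays moved. The work goes in short steps, Python scripts to look and compute and a tool call to move; the robot and the scene stay as the last step left them, time stands still between calls to the robot, and variables do not carry over. Pictures are saved under pics/ and viewed, at most 10 in all, crops included, and the job is handed in when it is done.

Besides the shell and the picture viewer there is one more tool, called after "Request:" by a JSON object that holds its "fn" and its "kwargs". drive_tool: Moves the arm, as the interface text tells. Its arguments: {"type":"object","properties":{"commands":{"type":"array"}},"required":["commands"]}

```bash
mkdir -p pics; cat > h.py <<'E'
from station import robot
import numpy as np, cv2
def snap(c,f):
    im=robot.snapshot(c); cv2.imwrite('pics/'+f,im[:,:,::-1]); return im
def w(c,p):
    T=np.array(robot.calibration(c)["pose"]); return (T@np.r_[p,1])[:3]
def find(c,q,fn=None):
    for d in (fn or robot.landmark_of)(c,q): print(c,q,round(d['p'],2),w(c,d['xyz']).round(0))
def pix(c,uv,z):
    k=robot.calibration(c);T=np.array(k["pose"])
    n=cv2.undistortPoints(np.array(uv,float).reshape(-1,1,2),np.array(k["camera_matrix"]),np.array(k["dist"],float)).reshape(-1,2)
    r=np.c_[n,np.ones(len(n))]@T[:3,:3].T; o=T[:3,3]
    return o+r*((z-o[2])/r[:,2])[:,None]
E
python3 - <<'E'
from h import *
s=robot.observe();print(s['tool_pos'],s['orientation'],s['opening'],s['time'])
a=snap('top','top.png');snap('side','side.png')
for q in ['stand_top','stand','bin','box','cap_a_center','cap_b_center','drops','lens_case']: find('top',q)
E
```

```text
[273.6345385  588.9546049  230.32121219] [-1.35159849e-04  2.15753574e-01  9.76447409e-01 -9.13242543e-04] 85.2882482542274 0.0
top stand_top 0.76 [564.  23.  47.]
top stand 0.72 [562.  20.  -1.]
top bin 0.66 [ 553. -200.   -2.]
top box 0.86 [568. 242.  -0.]
top box 0.61 [670. -77.  51.]
top cap_a_center 0.53 [610.  22.  57.]
top cap_b_center 0.57 [530.  22.  58.]
top cap_b_center 0.56 [563.  20.   0.]
top drops 0.5 [680.  77.  52.]
top lens_case 0.66 [674. -75.  54.]
```

View pics/top.png

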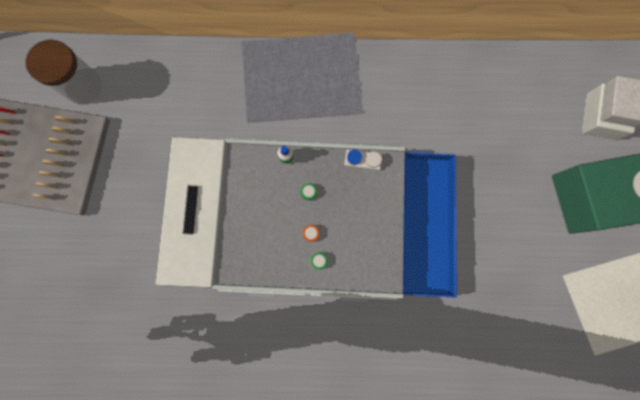

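View pics/side.png

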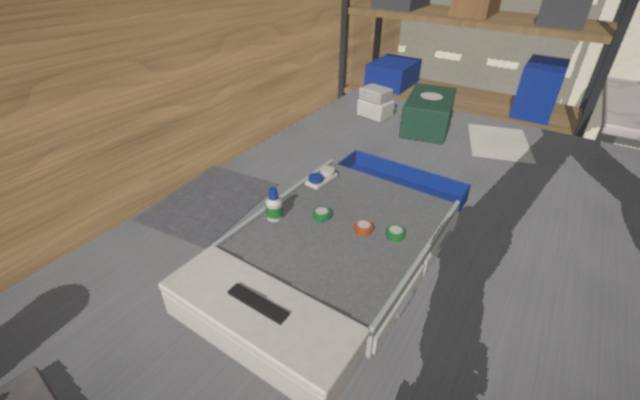

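The top view has the bin on the right (−y) and the box on the left. The caps are at pixels (309,191) green, (311,233) orange and (319,261) green. The bottle is at (285,155) and the lens case at (364,159), both by the +x fence.

```bash
python3 - <<'E'
from h import *
a=robot.calibration('top');print(np.array(a['pose']).round(2))
print('caps',pix('top',[(309,191),(311,233),(319,261)],64).round(0))
print('stand corners TL TR BL BR',pix('top',[(225,141),(405,148),(217,290),(403,296)],58).round(0))
print('bin corners',pix('top',[(405,153),(455,154),(456,296),(404,296)],40).round(0))
print('lens',pix('top',[(346,158),(382,160),(364,151),(364,168)],65).round(0))
print('drops',pix('top',[(285,150)],108).round(0),pix('top',[(286,160)],55).round(0))
im=cv2.imread('pics/top.png')[130:310,210:470];cv2.imwrite('pics/c.png',cv2.resize(im,None,fx=3,fy=3,interpolation=cv2.INTER_CUBIC))
E
```

```text
[[ 1.0000e-02 -9.9000e-01  1.6000e-01  4.7135e+02]
 [-1.0000e+00 -1.0000e-02  0.0000e+00  1.0650e+01]
 [ 0.0000e+00 -1.6000e-01 -9.9000e-01  8.0820e+02]
 [ 0.0000e+00  0.0000e+00  0.0000e+00  1.0000e+00]]
caps [[606.  26.  64.]
 [529.  21.  64.]
 [479.   6.  64.]]
stand corners TL TR BL BR [[ 701.  187.   58.]
 [ 693. -153.   58.]
 [ 426.  187.   58.]
 [ 420. -144.   58.]]
bin corners [[ 688. -157.   40.]
 [ 687. -253.   40.]
 [ 421. -244.   40.]
 [ 419. -150.   40.]]
lens [[ 670.  -42.   65.]
 [ 667. -109.   65.]
 [ 684.  -75.   65.]
 [ 651.  -75.   65.]]
drops [[671.  69. 108.]] [[667.  71.  55.]]
```

View pics/c.png

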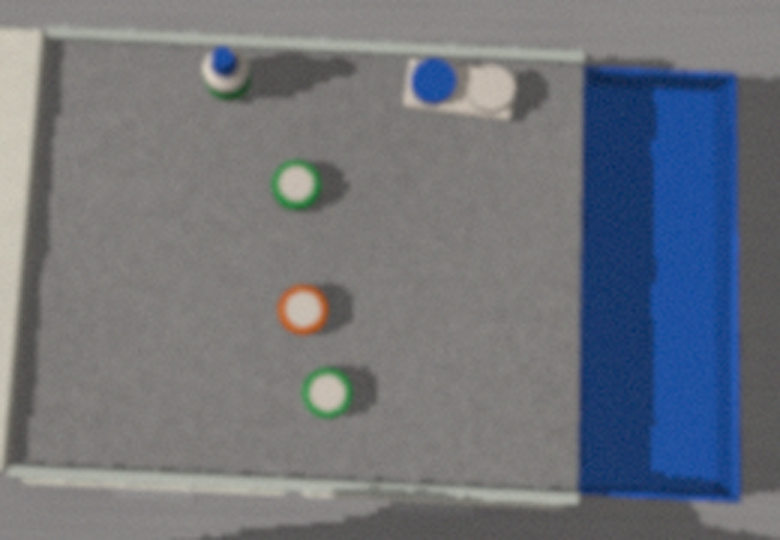

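Request:
{"fn": "drive_tool", "kwargs": {"commands": [{"gripper": -0.58, "x": -41, "y": -39.5, "z": 8, "yaw": 65}, {"gripper": -0.58, "x": -41, "y": -39.5, "z": 8, "yaw": 65}, {"gripper": -0.58, "x": -41, "y": -39.5, "z": 8, "yaw": 65}, {"gripper": -0.58, "x": -41, "y": -39.5, "z": 8, "yaw": 65}, {"gripper": -0.58, "x": -41, "y": -39.5, "z": 8, "yaw": 65}, {"gripper": -0.58, "x": -41, "y": -39.5, "z": 8, "yaw": 65}, {"gripper": -0.58, "x": -41, "y": -39.5, "z": 8, "yaw": 65}, {"gripper": -0.58, "x": -41, "y": -39.5, "z": 8, "yaw": 65}, {"gripper": -0.58, "x": -41, "y": -39.5, "z": 8, "yaw": 65}, {"gripper": -0.58, "x": -41, "y": -39.5, "z": 8, "yaw": 65}, {"gripper": -0.58, "x": -41, "y": -39.5, "z": 8, "yaw": 65}, {"gripper": -0.58, "x": -41, "y": -39.5, "z": 8, "yaw": 65}]}}

```text
time: 1.7
tool_pos: [480.3, 54.1, 151.3]
orientation: [0.001, 0.708, 0.706, -0.0]
ft_force: [0.1, -0.0, -0.9]
opening: 18.1
finger_force: 0.0
```

Request:
{"fn": "drive_tool", "kwargs": {"commands": [{"gripper": -0.58, "x": 0, "y": 0, "z": 0, "yaw": 0}, {"gripper": -0.58, "x": 0, "y": 0, "z": 0, "yaw": 0}]}}

```text
time: 1.9
tool_pos: [479.3, 58.5, 151.3]
orientation: [-0.0, 0.707, 0.707, 0.0]
ft_force: [-0.6, 0.9, 0.5]
opening: 17.9
finger_force: 0.0
```

```bash
python3 - <<'E'
from h import *
snap('wrist','w1.png');find('wrist','cap_a_center');find('wrist','cap_b_center')
snap('side','s1.png')
E
```

```text
wrist cap_a_center 0.91 [612.  36.  60.]
wrist cap_b_center 0.95 [529.  22.  56.]
```

View pics/w1.png

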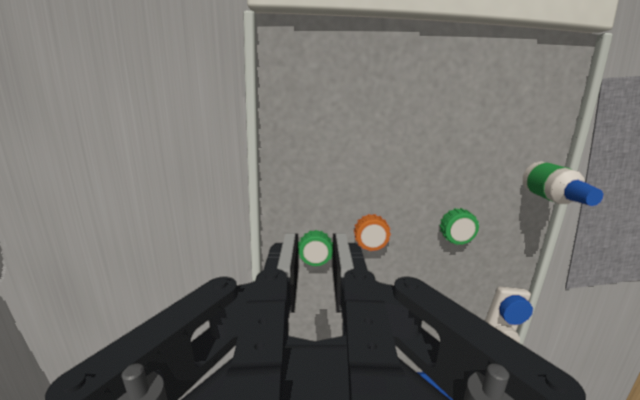

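View pics/s1.png

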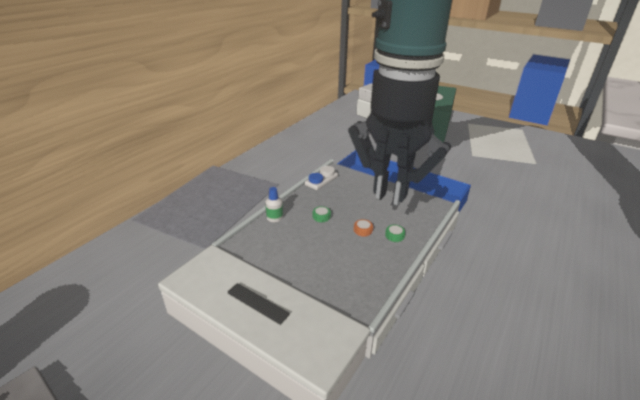

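The wrist view shows caps at (316,247), (373,234) and (461,228), and the stand in line with the tool to about 2°. The finger linkages are wide near the bottle, so I'll sweep cap a at an angle.

```bash
python3 - <<'E'
from h import *
print(pix('wrist',[(316,249),(373,236),(461,229),(318,240)],64).round(0)); print(pix('wrist',[(249,10),(607,30),(575,178)],[58,58,80][0]).round(0))
E
```

```text
[[480.  12.  64.]
 [529.  25.  64.]
 [606.  31.  64.]
 [482.  21.  64.]]
[[431. 199.  58.]
 [701. 193.  58.]
 [703.  76.  58.]]
```

Request:
{"fn": "drive_tool", "kwargs": {"commands": [{"gripper": -0.58, "x": 0, "y": 0, "z": 4, "yaw": 0}, {"gripper": -0.58, "x": 0, "y": 0, "z": 7, "yaw": 0}, {"gripper": -0.58, "x": 0, "y": 0, "z": 9, "yaw": 0}, {"gripper": -0.58, "x": 0, "y": 0, "z": 9.7, "yaw": 0}, {"gripper": -0.58, "x": 0, "y": 0, "z": 9.7, "yaw": 0}, {"gripper": -0.58, "x": -1, "y": 0, "z": 9.7, "yaw": 0}, {"gripper": -0.58, "x": -2, "y": 0, "z": 9.7, "yaw": 0}, {"gripper": -0.58, "x": -3, "y": 0, "z": 9.7, "yaw": 0}, {"gripper": -0.58, "x": -4, "y": 0, "z": 9.7, "yaw": 0}, {"gripper": -0.58, "x": -5, "y": 0, "z": 9.7, "yaw": 0}]}}

```text
time: 3.1
tool_pos: [479.6, 7.3, 54.7]
orientation: [0.0, 0.707, 0.707, 0.0]
ft_force: [0.9, 1.3, -0.0]
opening: 18.1
finger_force: 0.0
```

```bash
python3 - <<'E'
from h import *
a=snap('side','s2.png')[100:300,220:520];cv2.imwrite('pics/s2c.png',cv2.resize(a[:,:,::-1],None,fx=2.5,fy=2.5))
E
```

```text
(no output)
```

View pics/s2c.png

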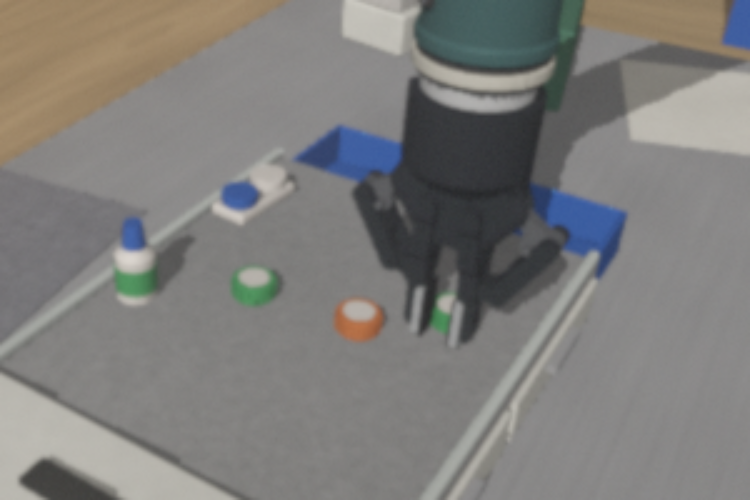

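The cap sits in the notch between the fingertips, with the tip at crop (440,320), and the other caps are clear. I'll carry on pushing to the edge.

Request:
{"fn": "drive_tool", "kwargs": {"commands": [{"gripper": -0.58, "x": -1, "y": 0, "z": 0, "yaw": 0}, {"gripper": -0.58, "x": -2, "y": 0, "z": 0, "yaw": 0}, {"gripper": -0.58, "x": -3.2, "y": 0, "z": 0, "yaw": 0}, {"gripper": -0.58, "x": -4.4, "y": 0, "z": 0, "yaw": 0}, {"gripper": -0.58, "x": -5.6, "y": 0, "z": 0, "yaw": 0}, {"gripper": -0.58, "x": -6.8, "y": 0, "z": 0, "yaw": 0}, {"gripper": -0.58, "x": -8, "y": 0, "z": 0, "yaw": 0}, {"gripper": -0.58, "x": -9.2, "y": 0, "z": 0, "yaw": 0}, {"gripper": -0.58, "x": -10.4, "y": 0, "z": 0, "yaw": 0}, {"gripper": -0.58, "x": -11.6, "y": 0, "z": 0, "yaw": 0}, {"gripper": -0.58, "x": -12.8, "y": 0, "z": 0, "yaw": 0}, {"gripper": -0.58, "x": -13.8, "y": 0, "z": 0, "yaw": 0}]}}

```text
time: 4.35
tool_pos: [479.5, -130.7, 54.3]
orientation: [0.0, 0.707, 0.707, -0.0]
ft_force: [0.2, 0.5, 0.4]
opening: 17.9
finger_force: 0.0
```

Request:
{"fn": "drive_tool", "kwargs": {"commands": [{"gripper": -0.58, "x": -1, "y": 0, "z": 0, "yaw": 0}, {"gripper": -0.58, "x": -2, "y": 0, "z": 0, "yaw": 0}, {"gripper": -0.58, "x": -3, "y": 0, "z": 0, "yaw": 0}, {"gripper": -0.58, "x": -3, "y": 0, "z": 0, "yaw": 0}, {"gripper": -0.58, "x": -3, "y": 0, "z": 0, "yaw": 0}, {"gripper": -0.58, "x": -3, "y": 0, "z": -5, "yaw": 0}, {"gripper": -0.58, "x": -3, "y": 0, "z": -9, "yaw": 0}]}}

```text
time: 5.05
tool_pos: [478.9, -158.8, 144.5]
orientation: [-0.001, 0.706, 0.708, -0.001]
ft_force: [0.8, -0.8, 0.5]
opening: 17.7
finger_force: 0.0
```

Request:
{"fn": "drive_tool", "kwargs": {"commands": [{"gripper": -0.58, "x": 22.2, "y": 5, "z": 0, "yaw": 0}, {"gripper": -0.58, "x": 22.2, "y": 5, "z": 0, "yaw": 0}, {"gripper": -0.58, "x": 22.2, "y": 5, "z": 0, "yaw": 0}, {"gripper": -0.58, "x": 22.2, "y": 5, "z": 0, "yaw": 0}, {"gripper": -0.58, "x": 22.2, "y": 5, "z": 0, "yaw": 0}, {"gripper": -0.58, "x": 22.2, "y": 5, "z": 0, "yaw": 0}]}}

```text
time: 5.65
tool_pos: [529.4, 69.0, 144.1]
orientation: [-0.001, 0.703, 0.711, 0.001]
ft_force: [-0.3, 0.1, -0.3]
opening: 17.7
finger_force: 0.0
```

```bash
python3 - <<'E'
from h import *
print(robot.observe()['tool_pos'])
snap('wrist','w2.png')
for q in ['cap_a_center','cap_b_center','drops']: find('wrist',q)
E
```

```text
[529.37673273  68.96948184 144.05550797]
wrist cap_a_center 0.61 [609.  24.  59.]
wrist cap_a_center 0.18 [669.  67.  52.]
wrist cap_b_center 0.61 [526.  14.  59.]
wrist drops 0.82 [671.  64.  51.]
```

View pics/w2.png

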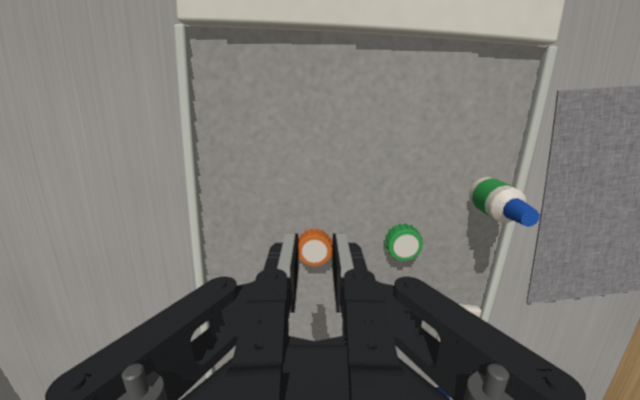

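The orange cap is at (315,248), lined up with the fingers, and the green cap is clear at (404,242). I'll descend and sweep.

Request:
{"fn": "drive_tool", "kwargs": {"commands": [{"gripper": -0.58, "x": 0, "y": 0, "z": 0, "yaw": 0}, {"gripper": -0.58, "x": 0, "y": 0, "z": 4, "yaw": 0}, {"gripper": -0.58, "x": 0, "y": 0, "z": 7, "yaw": 0}, {"gripper": -0.58, "x": 0, "y": 0, "z": 8.5, "yaw": 0}, {"gripper": -0.58, "x": 0, "y": 0, "z": 9, "yaw": 0}, {"gripper": -0.58, "x": -1, "y": 0, "z": 9, "yaw": 0}, {"gripper": -0.58, "x": -2, "y": 0, "z": 9, "yaw": 0}, {"gripper": -0.58, "x": -3, "y": 0, "z": 9, "yaw": 0}, {"gripper": -0.58, "x": -4, "y": 0, "z": 9, "yaw": 0}, {"gripper": -0.58, "x": -5.2, "y": 0, "z": 9, "yaw": 0}, {"gripper": -0.58, "x": -6.4, "y": 0, "z": 9, "yaw": 0}, {"gripper": -0.58, "x": -7.6, "y": 0, "z": 9, "yaw": 0}]}}

```text
time: 7.05
tool_pos: [529.4, -14.6, 54.5]
orientation: [0.0, 0.707, 0.708, 0.0]
ft_force: [0.7, 1.0, 0.2]
opening: 18.2
finger_force: 0.0
```

Request:
{"fn": "drive_tool", "kwargs": {"commands": [{"gripper": -0.58, "x": -1.2, "y": 0, "z": 0, "yaw": 0}, {"gripper": -0.58, "x": -2.4, "y": 0, "z": 0, "yaw": 0}, {"gripper": -0.58, "x": -3.6, "y": 0, "z": 0, "yaw": 0}, {"gripper": -0.58, "x": -4.8, "y": 0, "z": 0, "yaw": 0}, {"gripper": -0.58, "x": -6, "y": 0, "z": 0, "yaw": 0}, {"gripper": -0.58, "x": -7.2, "y": 0, "z": 0, "yaw": 0}, {"gripper": -0.58, "x": -8.4, "y": 0, "z": 0, "yaw": 0}, {"gripper": -0.58, "x": -9.6, "y": 0, "z": 0, "yaw": 0}, {"gripper": -0.58, "x": -10.8, "y": 0, "z": 0, "yaw": 0}, {"gripper": -0.58, "x": -12, "y": 0, "z": 0, "yaw": 0}, {"gripper": -0.58, "x": -13, "y": 0, "z": 0, "yaw": 0}, {"gripper": -0.58, "x": -14, "y": 0, "z": 0, "yaw": 0}]}}

```text
time: 8.25
tool_pos: [529.6, -154.2, 54.3]
orientation: [-0.0, 0.707, 0.708, 0.0]
ft_force: [0.3, -0.0, -0.1]
opening: 17.8
finger_force: 0.0
```

Request:
{"fn": "drive_tool", "kwargs": {"commands": [{"gripper": -0.58, "x": -0.8, "y": 0, "z": 0, "yaw": 0}, {"gripper": -0.58, "x": -0.8, "y": 0, "z": 0, "yaw": 0}, {"gripper": -0.58, "x": -0.8, "y": 0, "z": 0, "yaw": 0}, {"gripper": -0.58, "x": -0.8, "y": 0, "z": -5, "yaw": 0}, {"gripper": -0.58, "x": -0.8, "y": 0, "z": -9.5, "yaw": 0}, {"gripper": -0.58, "x": -0.8, "y": 0, "z": -9.5, "yaw": 0}]}}

```text
time: 8.85
tool_pos: [533.5, -161.9, 154.9]
orientation: [0.004, 0.706, 0.708, 0.003]
ft_force: [0.9, -0.1, -0.2]
opening: 17.9
finger_force: 0.0
```

Request:
{"fn": "drive_tool", "kwargs": {"commands": [{"gripper": -0.58, "x": 21.6, "y": 8.7, "z": 0, "yaw": 20}, {"gripper": -0.58, "x": 21.6, "y": 8.7, "z": 0, "yaw": 20}, {"gripper": -0.58, "x": 21.6, "y": 8.7, "z": 0, "yaw": 20}, {"gripper": -0.58, "x": 21.6, "y": 8.7, "z": 0, "yaw": 20}, {"gripper": -0.58, "x": 21.6, "y": 8.7, "z": 0, "yaw": 20}, {"gripper": -0.58, "x": 21.6, "y": 8.7, "z": 0, "yaw": 20}, {"gripper": -0.58, "x": 21.6, "y": 8.7, "z": 0, "yaw": 20}, {"gripper": -0.58, "x": 21.6, "y": 8.7, "z": 0, "yaw": 20}]}}

```text
time: 9.65
tool_pos: [615.6, 53.5, 148.9]
orientation: [0.0, 0.819, 0.574, -0.001]
ft_force: [-0.5, -0.3, 0.6]
opening: 18.2
finger_force: 0.0
```

```bash
python3 - <<'E'
from h import *
print(robot.observe()['tool_pos'])
snap('wrist','w3.png')
for q in ['cap_a_center','drops']: find('wrist',q)
E
```

```text
[615.60100533  53.49944105 148.93935804]
wrist cap_a_center 0.6 [611.  29.  60.]
wrist drops 0.63 [670.  71.  49.]
```

View pics/w3.png

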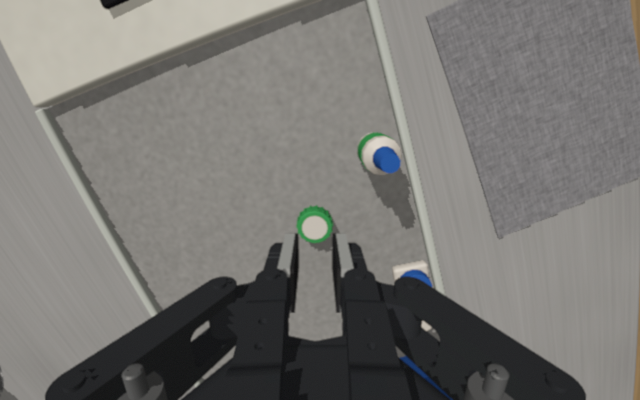

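Cap a is at (315,226), centred on the fingers. The bottle at (380,155) is about 50 mm off to the side. I'll back off 4 mm, descend and sweep along the tilted line.

Request:
{"fn": "drive_tool", "kwargs": {"commands": [{"gripper": -0.58, "x": 0.4, "y": 0, "z": 2, "yaw": 0}, {"gripper": -0.58, "x": 0.4, "y": 0, "z": 5, "yaw": 0}, {"gripper": -0.58, "x": 0.4, "y": 0, "z": 7.5, "yaw": 0}, {"gripper": -0.58, "x": 0.4, "y": 0, "z": 9, "yaw": 0}, {"gripper": -0.58, "x": 0.4, "y": 0, "z": 9.5, "yaw": 0}, {"gripper": -0.58, "x": 0.4, "y": 0, "z": 9.5, "yaw": 0}, {"gripper": -0.58, "x": -0.4, "y": 0, "z": 9.5, "yaw": 0}, {"gripper": -0.58, "x": -1.2, "y": 0, "z": 9.5, "yaw": 0}, {"gripper": -0.58, "x": -2.2, "y": 0, "z": 9.5, "yaw": 0}, {"gripper": -0.58, "x": -3.2, "y": 0, "z": 9.5, "yaw": 0}, {"gripper": -0.58, "x": -4.4, "y": 0, "z": 9.5, "yaw": 0}]}}

```text
time: 10.9
tool_pos: [601.1, 12.4, 54.7]
orientation: [0.0, 0.819, 0.574, 0.0]
ft_force: [0.8, 0.1, 0.0]
opening: 17.9
finger_force: 0.0
```

Request:
{"fn": "drive_tool", "kwargs": {"commands": [{"gripper": -0.58, "x": -1.2, "y": 0, "z": 0, "yaw": 0}, {"gripper": -0.58, "x": -2.4, "y": 0, "z": 0, "yaw": 0}, {"gripper": -0.58, "x": -3.6, "y": 0, "z": 0, "yaw": 0}, {"gripper": -0.58, "x": -4.8, "y": 0, "z": 0, "yaw": 0}, {"gripper": -0.58, "x": -6, "y": 0, "z": 0, "yaw": 0}, {"gripper": -0.58, "x": -7.2, "y": 0, "z": 0, "yaw": 0}, {"gripper": -0.58, "x": -8.4, "y": 0, "z": 0, "yaw": 0}, {"gripper": -0.58, "x": -9.6, "y": 0, "z": 0, "yaw": 0}, {"gripper": -0.58, "x": -10.8, "y": 0, "z": 0, "yaw": 0}, {"gripper": -0.58, "x": -12, "y": 0, "z": 0, "yaw": 0}, {"gripper": -0.58, "x": -13, "y": 0, "z": 0, "yaw": 0}, {"gripper": -0.58, "x": -14, "y": 0, "z": 0, "yaw": 0}]}}

```text
time: 12.1
tool_pos: [553.3, -119.0, 54.3]
orientation: [-0.0, 0.819, 0.574, 0.0]
ft_force: [0.0, -0.6, -0.6]
opening: 17.8
finger_force: 0.0
```

Request:
{"fn": "drive_tool", "kwargs": {"commands": [{"gripper": -0.58, "x": -1.2, "y": 0, "z": 0, "yaw": 0}, {"gripper": -0.58, "x": -2.4, "y": 0, "z": 0, "yaw": 0}, {"gripper": -0.58, "x": -3.6, "y": 0, "z": 0, "yaw": 0}, {"gripper": -0.58, "x": -4.6, "y": 0, "z": 0, "yaw": 0}, {"gripper": -0.58, "x": -4.6, "y": 0, "z": 0, "yaw": 0}, {"gripper": -0.58, "x": -4.6, "y": 0, "z": 0, "yaw": 0}, {"gripper": -0.58, "x": -4.6, "y": 0, "z": -5, "yaw": 0}, {"gripper": -0.58, "x": -4.6, "y": 0, "z": -10, "yaw": 0}, {"gripper": -0.58, "x": -4.6, "y": 0, "z": -15, "yaw": 0}, {"gripper": -0.58, "x": -4.6, "y": 0, "z": -18, "yaw": 0}]}}

```text
time: 13.1
tool_pos: [539.5, -161.1, 238.3]
orientation: [0.002, 0.818, 0.575, 0.002]
ft_force: [1.1, 0.2, -0.0]
opening: 17.8
finger_force: 0.0
```

Request:
{"fn": "drive_tool", "kwargs": {"commands": [{"gripper": -0.58, "x": 25, "y": 0, "z": 0, "yaw": 0}, {"gripper": -0.58, "x": 25, "y": 0, "z": 0, "yaw": 0}, {"gripper": -0.58, "x": 25, "y": 0, "z": 0, "yaw": 0}, {"gripper": -0.58, "x": 25, "y": 0, "z": 0, "yaw": 0}, {"gripper": -0.58, "x": 25, "y": 0, "z": 0, "yaw": 0}, {"gripper": -0.58, "x": 25, "y": 0, "z": 0, "yaw": 0}, {"gripper": -0.58, "x": 25, "y": 0, "z": 0, "yaw": 0}]}}

```text
time: 13.8
tool_pos: [622.8, 76.2, 233.7]
orientation: [-0.0, 0.817, 0.576, -0.0]
ft_force: [-0.2, -0.8, -0.8]
opening: 18.0
finger_force: 0.0
```

```bash
python3 - <<'E'
from h import *
print(robot.observe()['tool_pos'])
a=snap('top','t4.png')[120:310,200:480,::-1]; b=snap('side','s4.png')[100:300,220:520,::-1]
cv2.imwrite('pics/f.png',np.vstack([cv2.resize(a,(440,298)),cv2.resize(b,(440,293))]))
for q in ['cap_a_center','cap_b_center','drops','lens_case']: find('top',q)
E
```

```text
[622.82792806  76.2106277  233.69970135]
top cap_a_center 0.55 [ 590. -173.   16.]
top cap_b_center 0.78 [ 518. -193.   15.]
top cap_b_center 0.5 [ 592. -172.   20.]
top drops 0.66 [678.  73.  54.]
top lens_case 0.83 [674. -74.  49.]
```

View pics/f.png

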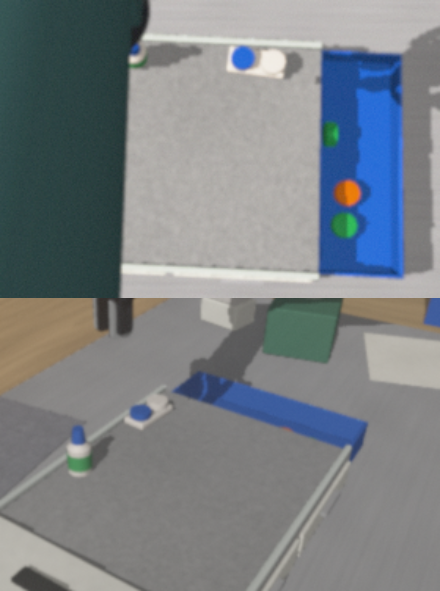

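The final pictures show all three caps in the bin, at about (330,133), (347,192) and (345,224). The stand is clear, and the bottle and lens case are where they were.

```bash
python3 -c "
from station import robot
print(robot.job_done())"
```

```text
the job is handed in; nothing more can be done
None
```

All three caps were swept into the blue bin in about 14 s, the bottle and lens case look undisturbed in the final pictures, and the job is handed in.

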